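Try two lock sleeves on the gauge pin, sort them and shut the drawer

TASK

Find out which of the two black sleeves fits the level steel gauge pin, one sleeve after the other: slide each along the pin, without forcing it, until it meets the block or stops, hold it there a moment, then draw it off and put it away before taking the next. The sleeve that goes on fully home against the block belongs in the open drawer; the one that stops partway belongs in the white ring dish. When both are put away, push the drawer fully shut; leave the bowl, key, pet tag, clothes peg and key cap where they are.

Things in the scene. Friction and masses are not known exactly. Their poses are not given: they have to be found in the camera images.
- sleeve_1: one of two black sleeves alike outside: square tube, 80 mm long, 40 x 40 mm, 24 mm square bore open at both ends, about 0.1 kg. In one the bore is clear; in the other its middle 16 mm is narrower, so it stops partway on the pin. Which is which is not told: try them, either end first. Lies on its side. Origin: middle of the sleeve, 20 mm above its underside; x along the bore
- sleeve_2: one of two black sleeves alike outside: square tube, 80 mm long, 40 x 40 mm, 24 mm square bore open at both ends, about 0.1 kg. In one the bore is clear; in the other its middle 16 mm is narrower, so it stops partway on the pin. Which is which is not told: try them, either end first. Lies on its side. Origin: middle of the sleeve, 20 mm above its underside; x along the bore
- gauge: fixed wooden block, 60 x 50 x 90 mm high on a 90 x 70 x 12 mm foot, that holds the level steel gauge pin (the bicycle lock's bar). Origin on the table under the root of the pin; the pin points along the block's own +y, z up
- pin_root (a point): point on the pin's axis at the face of the block, 60 mm above the table. The round pin, 20 mm in diameter, 70 mm long, with a bevelled nose, runs from here along +y of the gauge. A sleeve fully home, end against the block, has its middle 40 mm from here; the one that does not fit stops with its middle about 78 mm from here
- dish: white ceramic ring dish, round, 170 mm across the rim, 25 mm high, flat floor about 120 mm across and 6 mm thick, 0.55 kg, loose. Origin: centre of its underside, z up
- unit_drawer0 (a joint): the drawer of the small wooden cabinet (220 deep x 200 wide x 95 mm high, fixed): 0 is shut, grows as it opens towards the robot, up to 0.15 m. It starts pulled out; it slides with about 1 N of friction
- drawer_floor (a point): centre of the drawer's inner floor, 22 mm above the table; moves with the drawer; x points into the cabinet. Inside 175 mm (x) by 158 mm (y), walls 51 mm high. Front panel: outer face 108 mm from here along -x, 194 mm wide, top 59 mm above this point. The cabinet covers the inside beyond x = (joint value - 0.0935) m
- unit_drawer0_handle (a point): outermost point of the round brass-look knob, in the middle of the drawer front, 35 mm out from the panel, 57 mm above the table; moves with the drawer
- key_bowl: clear glass key bowl, 130 mm across and 55 mm high; bystander, to be left where it is. Origin: centre of its underside
- lock_key: flat steel bicycle lock key, about 70 mm long, 5 mm thick; bystander, to be left where it is. Origin: centre of its underside
- pet_tag: round white plastic pet tag, 45 mm long, 5 mm thick; bystander, to be left where it is. Origin: centre of its underside
- clothes_peg: wooden clothes peg lying on its side, 75 mm long, 12 mm high; bystander, to be left where it is. Origin: centre of its underside
- key_cap: dark hard silicone key cap, 45 mm long, 10 mm high; bystander, to be left where it is. Origin: centre of its underside
There are look-alikes about, which are no part of the job. What is shaped like the sleeve_2 but turquoise is not meant.

How it is judged (in metres and radians):
On the way, in this order (a step that is already met when the one before it is completed fails the run):
1. one sleeve is tried on the pin: the one that fits is fully home against the block (within 5 mm), or the other is on the pin as far as it goes (within 6 mm) (((y of sleeve_1 in the frame of pin_root between 0.03 and 0.045 m and x of sleeve_1 in the frame of pin_root between -0.006 and 0.006 m and z of sleeve_1 in the frame of pin_root between -0.006 and 0.006 m and angle between the x axis of sleeve_1 and the y axis of gauge, either way round below 0.15 rad) or (y of sleeve_2 in the frame of pin_root between 0.03 and 0.084 m and x of sleeve_2 in the frame of pin_root between -0.006 and 0.006 m and z of sleeve_2 in the frame of pin_root between -0.006 and 0.006 m and angle between the x axis of sleeve_2 and the y axis of gauge, either way round below 0.15 rad))), for 0.2 s.
2. that sleeve is put away and let go: the one that fits in the open drawer, the one that stops partway in the dish (((x of sleeve_1 in the frame of drawer_floor between -0.075 and 0.075 m and y of sleeve_1 in the frame of drawer_floor between -0.07 and 0.07 m and z of sleeve_1 in the frame of drawer_floor between 0 and 0.03 m and contact force between the fingers and sleeve_1 below 0.1 N) or (horizontal distance between sleeve_2 and dish below 0.045 m and z of sleeve_2 in the frame of dish between 0.01 and 0.045 m and contact force between the fingers and sleeve_2 below 0.1 N))), for 0.2 s.
3. with the first still put away, the other sleeve is tried on the pin in the same way ((((x of sleeve_1 in the frame of drawer_floor between -0.075 and 0.075 m and y of sleeve_1 in the frame of drawer_floor between -0.07 and 0.07 m and z of sleeve_1 in the frame of drawer_floor between 0 and 0.03 m and contact force between the fingers and sleeve_1 below 0.1 N) and (y of sleeve_2 in the frame of pin_root between 0.03 and 0.084 m and x of sleeve_2 in the frame of pin_root between -0.006 and 0.006 m and z of sleeve_2 in the frame of pin_root between -0.006 and 0.006 m and angle between the x axis of sleeve_2 and the y axis of gauge, either way round below 0.15 rad)) or ((horizontal distance between sleeve_2 and dish below 0.045 m and z of sleeve_2 in the frame of dish between 0.01 and 0.045 m and contact force between the fingers and sleeve_2 below 0.1 N) and (y of sleeve_1 in the frame of pin_root between 0.03 and 0.045 m and x of sleeve_1 in the frame of pin_root between -0.006 and 0.006 m and z of sleeve_1 in the frame of pin_root between -0.006 and 0.006 m and angle between the x axis of sleeve_1 and the y axis of gauge, either way round below 0.15 rad)))), for 0.2 s.
4. both sleeves are put away and let go, with the drawer still open (more than 40 mm) (x of sleeve_1 in the frame of drawer_floor between -0.075 and 0.075 m and y of sleeve_1 in the frame of drawer_floor between -0.07 and 0.07 m and z of sleeve_1 in the frame of drawer_floor between 0 and 0.03 m and contact force between the fingers and sleeve_1 below 0.1 N and horizontal distance between sleeve_2 and dish below 0.045 m and z of sleeve_2 in the frame of dish between 0.01 and 0.045 m and contact force between the fingers and sleeve_2 below 0.1 N and value of joint unit_drawer0 above 0.04 m), for 0.2 s.
At the end, for the whole second after the job is handed in: The sleeve that goes fully home lies in the drawer, the one that stops partway lies in the dish (its middle within 45 mm of the dish's centre and below 45 mm above its underside), both released and at rest, and the drawer is shut to within 6 mm (x of sleeve_1 in the frame of drawer_floor between -0.075 and 0.075 m and y of sleeve_1 in the frame of drawer_floor between -0.07 and 0.07 m and z of sleeve_1 in the frame of drawer_floor between 0 and 0.03 m and contact force between the fingers and sleeve_1 below 0.1 N and horizontal distance between sleeve_2 and dish below 0.045 m and z of sleeve_2 in the frame of dish between 0.01 and 0.045 m and contact force between the fingers and sleeve_2 below 0.1 N and value of joint unit_drawer0 below 0.006 m and linear speed of each of sleeve_1, sleeve_2 below 0.02 m/s); the robot touches nothing.
It fails at once if a sleeve is forced against the pin or its block (more than 40 N) (contact force between any of sleeve_1, sleeve_2 and gauge above 40 N).
It fails at once if a bystander (bowl, key, pet tag, clothes peg, key cap) is moved more than 30 mm (distance of any of key_bowl, lock_key, pet_tag, clothes_peg, key_cap from where it was at the start of the episode above 0.03 m).
It also fails if it takes over 72 s, if anything falls off the work surface, if the arm or the gripper's body presses on something with over 40 N, if the wrist force passes 120 N, or if a joint passes its speed limit or range.

ROBOT

A 6-joint arm with a two-finger parallel gripper is mounted at the origin on the work surface. World frame = base frame: x ahead of the robot, y to its left, z up, the work surface at z = 0. Lengths are in mm, angles in rad, forces in N, time in s.
With the tool pointing down it reaches from about 425 to 1125 mm from the base axis. Payload 14.9 kg.
Tool frame: the origin (TCP) lies midway between the tips of the shut fingers; the grasp point (between the pads) lies 19 mm behind it; z points along the fingers, y is the direction in which the jaws open and shut (so a half turn about z gives the same grasp; the last joint's range is limited). The gripper opens to 91 mm and grips with 3 to 60 N. Pads are 32 mm wide; open, the fingers measure 118 mm over their backs; the gripper's body (76 mm by 178 mm) begins 60 mm behind the grasp point.
Start: joints at [-1.202, 0.379, 1.734, -0, 1.028, -0.033], TCP at [273.75, -644.266, 213.932] pointing down, gripper open.
Joint ranges: [-2.77, 2.77], [-0.74, 2.19], [0, 2.66], [-1.06, 4.2], [0.31, 2.87], [-3.08, 3.08]. Speed limits (rad/s): [1.89, 1.89, 2.39, 3.14, 3.14, 3.14].

INTERFACE

Orientations are given as a rotation vector (axis times angle).
In Python, from station import manip, optics, ticket gives the robot as it stands.
- The arm moves only by the tool drive_tool, never from a script. Its argument "moves" is a list of rows, each a list of 3 entries, a list of its own where there are three numbers: the shift along the tool's x, y, z in cm, then the turn about the tool's z in rad, then the closure, from 0 (fully open) to 1 (shut). In form: [[[dx, dy, dz], roll, fingers], ...]. A call has 1 to 10 rows; each row shifts and turns the commanded pose from where the row before left it, along the tool's axes as they then stand; what a row does not reach is not made up. A row lasts 1/8 s, in which the tool goes at most 62.5 mm and 10.7 degrees, less where a joint would pass 70% of its speed; a pose out of reach is approached as far as the arm can. A call is refused whole if a number of a shift passes 6.25 or a number of a turn 0.188, either way. A call with a gripper value outside its range is refused whole. The fingers move at their own pace and stop on an object; "newtons" is the grip in N (left out, the last holds). Time passes only in rows, so rows that do not move let the fingers close. It gives the time, the measured TCP pose, the force and the opening at its end, in the units of the state.
- manip.get_state(): the state, without advancing time (a new reading comes with each control period).
- optics.get_image(name): name is "scene" or "top" or "wrist"; returns (picture, depth): 420x560x3 uint8, red, green, blue; 420x560 float32, mm along the optical axis (not along the pixel's ray), 0 where there is no reading.
- optics.camera_params(name): a dict with "fx", "fy", "cx", "cy" (pixels), "dist" ([k1, k2, p1, p2, k3] as OpenCV has them; the pictures are not rectified), "R" (3x3) and "t" (3): a world point X has camera coordinates R X + t. Camera axes: x right, y down, z forward; pixel columns grow to the right and rows downward; lengths in mm; the calibration is good to about 2 mm. A picture is of the moment at which its call begins: read the wrist's pose just before it. camera_params takes no time and is no camera call; for the wrist camera it gives the pose at the moment of the call.
- ticket.hand_in(): hands the job in, once; it reports no verdict.
Trained networks look in the newest picture that a camera, given by its name, has taken for a name from the list of things; names that differ only in an ending like _2 or _b are one class to them, and where a whole thing is asked for, a point or a joint stands for the part that bears it (a point fixed in the world has none). Each returns a list of dicts, best first, with "score" (0 to 1); they miss things now and then, are a little off and sometimes report something else, mostly with a low value. They report only what shows in the picture. A call takes as long as a camera call. They do not tell look-alikes from the thing itself.
- optics.spot_in(camera, thing): "box" ([left, top, right, bottom] in pixels, round what is visible of it).
- optics.trace(camera, thing): "mask" (420x560 bool, what is visible of it) and "box" ([left, top, right, bottom] in pixels, round what is visible of it).
- optics.place_of(camera, thing): "pixel" ([column, row] in pixels: a listed point, or the origin of a listed thing).
The state is a dict: "clock": time; "joint_pos": joint angles; "qd": joint speeds; "joint_torque": joint torques, N m; "tool_pos": TCP position; "ee_rot": TCP orientation; "contact_force": force on the tool from outside, world axes, zero at the start; "ft_torque": the same for the moment, N m; "width": finger opening in mm.
Only numpy, scipy, OpenCV 4.12 (cv2) and the standard library are available. Lean on these libraries where they do the work, as an engineer would, in place of code of your own. Each camera call takes 0.05 s, during which the arm holds its last target.

## Working session

There is one attempt and no reset: what is moved stays moved. The work goes in short steps, Python scripts to look and compute and a tool call to move; the robot and the scene stay as the last step left them, time stands still between calls to the robot, and variables do not carry over. Pictures are saved under pics/ and viewed, and the job is handed in when it is done.

Besides the shell and the picture viewer there is one more tool, called by a JSON object that holds its "api" and its "payload", one argument or row to a line. drive_tool: Moves the arm, as the interface text tells. Its arguments: {"type":"object","properties":{"moves":{"type":"array","items":{"type":"array"}},"newtons":{"type":"number"}},"required":["moves"]}

```bash
ls; mkdir -p pics; cat > h.py <<'E'
import numpy as np, cv2
from station import manip, optics, ticket
def cam(n):
    p=optics.camera_params(n)
    K=np.array([[p['fx'],0,p['cx']],[0,p['fy'],p['cy']],[0,0,1]],float)
    return K,np.array(p['dist'],float),np.array(p['R'],float),np.array(p['t'],float).ravel()
def save(n,f,img):
    cv2.imwrite('pics/'+f,cv2.cvtColor(img,cv2.COLOR_RGB2BGR))
def ray(c,uv):
    K,d,R,t=c
    q=cv2.undistortPoints(np.array(uv,float).reshape(-1,1,2),K,d).reshape(-1,2)
    D=np.c_[q,np.ones(len(q))]
    return -R.T@t, D@R      # origin, world dirs (z_cam=1)
def onz(c,uv,z):
    o,D=ray(c,uv); s=(z-o[2])/D[:,2]; return o+D*s[:,None]
def withdepth(c,uv,dep):
    o,D=ray(c,uv); return o+D*np.array(dep,float).reshape(-1,1)
def proj(c,X):
    K,d,R,t=c
    return cv2.projectPoints(np.array(X,float).reshape(-1,1,3),cv2.Rodrigues(R)[0],t,K,d)[0].reshape(-1,2)
def cloud(c,dep):
    h,w=dep.shape
    u,v=np.meshgrid(np.arange(w),np.arange(h))
    P=withdepth(c,np.c_[u.ravel(),v.ravel()],dep.ravel()).reshape(h,w,3)
    P[dep<=0]=np.nan
    return P
E
python3 - <<'E'
from h import *
s=manip.get_state();print(s)
for n in ['scene','top','wrist']:
    c=cam(n); im,d=optics.get_image(n); save(n,n+'0.png',im); np.savez('/tmp/'+n+'0.npz',im=im,d=d,K=c[0],di=c[1],R=c[2],t=c[3])
    print(n,-c[2].T@c[3],c[2][2])
E
```

```text
pics
{'clock': 0.0, 'joint_pos': array([-1.20226717e+00,  3.79364280e-01,  1.73476480e+00, -1.29113432e-05,
        1.02851272e+00, -3.32971542e-02]), 'qd': array([-2.44585510e-03, -2.18313153e-03,  8.03507862e-05, -1.59025768e-03,
        4.42020924e-04,  2.10209397e-03]), 'joint_torque': array([-1.18094380e-03, -7.63715744e+01, -4.34373450e+01,  6.50609960e-02,
        4.23878292e-02, -2.60707509e-05]), 'tool_pos': array([ 273.62424316, -643.88515549,  213.32713832]), 'ee_rot': array([-3.07738482e+00, -6.26753625e-01,  2.91963586e-04]), 'contact_force': array([-0.45658659, -0.67840511,  0.19682593]), 'ft_torque': array([ 0.02115425, -0.03292688,  0.02942528]), 'width': 91.00116935712254}
scene [1264.25128813 -507.44996035  802.68462107] [-0.60007512  0.48068041 -0.63941864]
top [486.88319744  31.36304322 992.63608258] [ 0.07326994 -0.01467963 -0.9972041 ]
wrist [ 342.0886649  -614.30877515  384.5631295 ] [-0.2415604  -0.10200452 -0.96500966]
```

View pics/scene0.png

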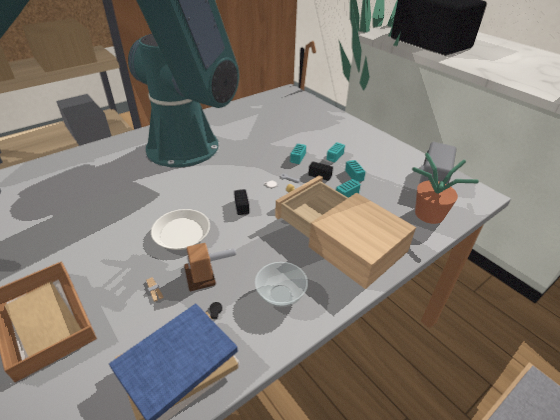

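View pics/top0.png

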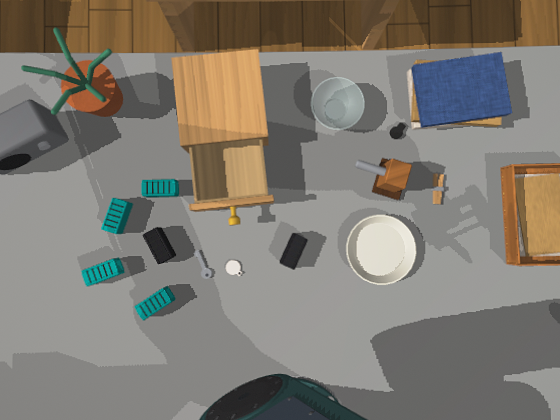

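View pics/wrist0.png

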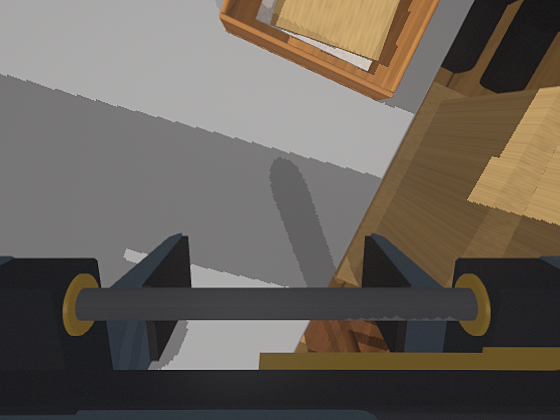

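Top view: black sleeves at about (159,245) and (293,250). The block is at (391,178) with the pin pointing left to (357,166), the dish at (381,249), and the open drawer at (230,170) with its knob at (234,215). The turquoise parts are look-alikes. Next I'll measure these.

```bash
cat > m.py <<'E'
from h import *
res={}
for n in ['top','scene']:
    im,d=optics.get_image(n); c=cam(n); P=cloud(c,d)
    np.save(f'/tmp/P_{n}.npy',P)
    for th in ['sleeve_1','gauge','dish','unit_drawer0']:
        for r in optics.trace(n,th)[:6]:
            m=r['mask']; q=P[m]; q=q[~np.isnan(q[:,0])]
            col=im[m].mean(0).round()
            print(n,th,round(r['score'],2),np.round(r['box']),col,'med',np.nanmedian(q,0).round(1),'z pct',np.percentile(q[:,2],[5,50,95]).round(1))
    for th in ['sleeve_1','pin_root','gauge','dish','drawer_floor','unit_drawer0_handle','key_bowl','lock_key','pet_tag','clothes_peg','key_cap']:
        print(n,th,[(round(r['score'],2),np.round(r['pixel'],1).tolist()) for r in optics.place_of(n,th)[:6]])
E
python3 m.py
```

```text
top sleeve_1 0.94 [133. 285. 174. 322.] [ 16. 123. 119.] med [330.4 315.1  39.3] z pct [10.2 39.3 42.5]
top sleeve_1 0.89 [281. 234. 310. 268.] [42. 41. 43.] med [444.9 -12.1  39.2] z pct [36.  39.2 42.2]
top sleeve_1 0.84 [143. 227. 173. 263.] [37. 36. 37.] med [463.6 304.9  38.8] z pct [ 6.  38.8 42.2]
top sleeve_1 0.84 [104. 197. 134. 234.] [ 16. 114. 110.] med [534.  404.   38.8] z pct [12.3 38.8 42.1]
top sleeve_1 0.76 [139. 181. 181. 199.] [ 16. 117. 114.] med [598.7 302.8  39.2] z pct [ 8.7 39.2 42.4]
top sleeve_1 0.58 [ 80. 254. 125. 287.] [ 20. 135. 131.] med [405.3 437.2  39.3] z pct [ 8.6 39.3 42.6]
top gauge 0.61 [356. 159. 412. 200.] [131.  94.  65.] med [ 614.7 -239.    69.5] z pct [ 8.7 69.5 90.8]
top dish 0.97 [345. 214. 416. 286.] [211. 208. 195.] med [ 441.3 -227.8    6.6] z pct [ 2.5  6.6 24.1]
top dish 0.16 [432. 173. 446. 204.] [156. 126.  93.] med [ 589.6 -373.     8.1] z pct [ 2.3  8.1 11.8]
top unit_drawer0 0.71 [192. 138. 276. 225.] [153. 125.  86.] med [626.7 138.3  22.4] z pct [18.9 22.4 82. ]
top sleeve_1 [(0.97, [295.2, 251.6]), (0.91, [157.6, 251.1]), (0
[... 1554 characters left out ...]
]
scene unit_drawer0 0.58 [310. 160. 335. 182.] [35. 34. 34.] med [471.6 298.8  36.1] z pct [ 8.4 36.1 43.4]
scene sleeve_1 [(0.8, [318.9, 170.7]), (0.7, [345.0, 189.3]), (0.68, [299.1, 150.6]), (0.58, [353.4, 172.9]), (0.56, [242.2, 200.9]), (0.49, [336.3, 153.9])]
scene pin_root [(0.88, [207.8, 256.8]), (0.59, [288.1, 179.1])]
scene gauge [(0.66, [209.4, 272.0])]
scene dish [(0.82, [181.1, 233.2])]
scene drawer_floor [(0.97, [322.6, 218.0]), (0.24, [180.1, 233.9])]
scene unit_drawer0_handle []
scene key_bowl [(0.67, [281.4, 293.9])]
scene lock_key [(0.65, [287.3, 178.7])]
scene pet_tag [(0.54, [274.0, 184.8])]
scene clothes_peg [(0.6, [153.5, 288.3])]
scene key_cap [(0.55, [213.5, 307.9])]
```

```bash
cat > m2.py <<'E'
from h import *
P={n:np.load(f'/tmp/P_{n}.npy') for n in ['top','scene']}
def sel(n,x0,x1,y0,y1,z0,z1):
    q=P[n].reshape(-1,3); m=(q[:,0]>x0)&(q[:,0]<x1)&(q[:,1]>y0)&(q[:,1]<y1)&(q[:,2]>z0)&(q[:,2]<z1)
    return q[m]
for n in P:
    for nm,b in {'A':(395,495,-70,45),'B':(410,520,250,360)}.items():
        q=sel(n,*b,32,48); r=cv2.minAreaRect(q[:,:2].astype(np.float32)); 
        print(n,nm,len(q),np.round(r[0],1),np.round(r[1],1),round(r[2],1),'mean',q.mean(0).round(1))
        w=np.linalg.eigh(np.cov(q[:,:2].T)); v=w[1][:,1]; print('   axis deg',np.degrees(np.arctan2(v[1],v[0])).round(1))
    # pin
    q=sel(n,560,700,-240,-150,45,80); 
    print(n,'pin',len(q)); 
    if len(q):
        print(q.min(0).round(1),q.max(0).round(1),np.median(q,0).round(1))
        p=np.polyfit(q[:,1],q[:,0],1);print('x=a*y+b',p)
        for y in range(-240,-150,10):
            s=q[(q[:,1]>=y)&(q[:,1]<y+10)]; 
            if len(s): print(y,len(s),s[:,0].min().round(1),s[:,0].max().round(1),s[:,0].mean().round(1),s[:,2].max().round(1))
    q=sel(n,540,700,-330,-200,84,100); r=cv2.minAreaRect(q[:,:2].astype(np.float32)); print(n,'block top',len(q),np.round(r[0],1),np.round(r[1],1),round(r[2],1))
    q=sel(n,340,560,-330,-130,20,30); (e)=cv2.minEnclosingCircle(q[:,:2].astype(np.float32)); print(n,'dish',e)
    q=sel(n,500,720,20,240,72,95); r=cv2.minAreaRect(q[:,:2].astype(np.float32)); print(n,'drawer walls/front',np.round(r[0],1),np.round(r[1],1),round(r[2],1), q.max(0),q.min(0)); 
    q=sel(n,500,720,20,240,17,28); r=cv2.minAreaRect(q[:,:2].astype(np.float32)); print(n,'drawer floor',np.round(r[0],1),np.round(r[1],1),round(r[2],1), q.max(0).round(),q.min(0).round()); print(cv2.boxPoints(r).round())
E
python3 m2.py
python3 - <<'E'
import cv2
a=cv2.imread('pics/top0.png')
cv2.imwrite('pics/top0z.png',cv2.resize(a[130:300,170:450],None,fx=2.8,fy=2.8,interpolation=cv2.INTER_CUBIC))
E
```

```text
top A 565 [442.6 -13.1] [40.  79.8] 64.2 mean [442.5 -12.7  39.2]
   axis deg 154.2
top B 588 [463.4 308.9] [79.9 40.5] 28.2 mean [463.2 308.2  39.3]
   axis deg -152.7
top pin 340
[ 590.1 -239.9   45.1] [ 653.8 -162.6   79.8] [ 632.8 -208.4   66.7]
x=a*y+b [4.10945120e-01 7.13048623e+02]
-240 41 590.1 651.1 624.5 79.5
-230 84 593.8 636.4 613.3 79.8
-220 39 618.0 638.8 627.9 70.9
-210 37 622.0 643.6 631.3 71.1
-200 38 625.1 646.0 634.7 71.4
-190 36 629.4 648.2 638.4 70.9
-180 39 632.2 653.8 641.5 70.9
-170 26 634.8 651.7 642.9 69.6
top block top 555 [ 616.7 -252.9] [49.8 60.4] 71.8
top dish ((442.5367431640625, -224.13560485839844), 84.0082015991211)
top drawer walls/front [618.2 135.9] [214.9 197.8] 3.9 [719.96227807 239.95169418  94.99940515] [511.0112404   33.69404608  72.00266861]
top drawer floor [631.3 136.9] [162.6 194.6] 5.3 [719. 240.  28.] [543.  34.  17.]
[[541. 226.]
 [559.  33.]
 [721.  48.]
 [703. 241.]]
scene A 221 [441.8 -14.3] [40.  85.6] 65.8 mean [447.5 -16.7  40.5]
   axis deg 154.5
scene B 187 [464.1 304.4] [81.8 44.6] 31.7 mean [466.7 302.4  40.2]
   axis deg -151.4
scene pin 197
[ 623.2 -239.9   47.1] [ 654.4 -166.5   79.9] [ 643.1 -200.6   67.6]
x=a*y+b [2.17330559e-01 6.85936891e+02]
-240 7 634.9 653.8 650.0 79.9
-230 32 623.2 641.3 634.8 72.9
-220 30 624.5 644.7 636.9 73.6
-210 31 627.9 647.7 640.7 72.6
-200 29 631.1 649.1 643.5 72.4
-190 29 632.4 654.3 647.0 74.3
-180 30 637.4 654.4 648.9 72.0
-170 9 640.2 653.6 649.1 71.0
scene block top 371 [ 619.5 -253.5] [50. 62.] 70.8
scene dish ((443.2551574707031, -223.7864227294922), 86.50225067138672)
scene drawer walls/front [619.1 132.9] [212.6 198.6] 4.5 [719.91214918 239.46381167  94.96849053] [513.76563945  29.37198355  72.02773861]
scene drawer floor [634.7 127.4] [155.3 183.3] 4.2 [719. 218.  28.] [561.  30.  17.]
[[551. 213.]
 [564.  30.]
 [719.  42.]
 [705. 225.]]
```

View pics/top0z.png

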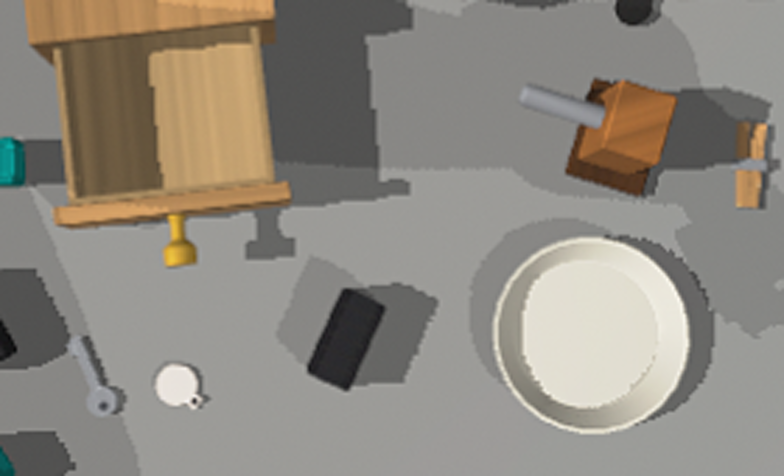

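Sleeves A (443,-13) and B (463,309) both have their tops at 39–40 mm, as expected. The block and pin directions agree at about 71.5°. I'll first move to where the wrist camera sees the pin.

```bash
cat >> h.py <<'E'
from scipy.spatial.transform import Rotation as Ro
def pose():
    s=manip.get_state(); R=Ro.from_rotvec(s['ee_rot']).as_matrix()
    return s,np.array(s['tool_pos']),R
def go(x,y,z,yaw=None):
    s,p,R=pose(); d=R.T@(np.array([x,y,z])-p)
    cy=np.degrees(np.arctan2(R[1,0],R[0,0]))
    print('clock',round(s['clock'],2),'p',p.round(1),'yaw',cy.round(2),'tilt',R[:,2].round(3),'F',s['contact_force'].round(1),'w',round(s['width'],1),'j',np.round(s['joint_pos'],2))
    print('shift now (cm)',(d/10).round(2),'dist',np.linalg.norm(d).round(1))
    if yaw is not None:
        dy=(yaw-cy+180)%360-180; a=np.radians(-dy); 
        Rz=Ro.from_euler('z',a).as_matrix()
        print('roll',round(a,3),'shift if after roll',(Rz.T@d/10).round(2))
E
python3 -c "
from h import *
go(570,-250,230)
P=np.load('/tmp/P_top.npy');q=P.reshape(-1,3)
# drawer front: z 76..86 strip x<560
m=(q[:,0]>500)&(q[:,0]<560)&(q[:,1]>30)&(q[:,1]<240)&(q[:,2]>76)&(q[:,2]<86); a=q[m]; r=cv2.minAreaRect(a[:,:2].astype(np.float32)); print('front',r,cv2.boxPoints(r).round(1))
m=(q[:,0]>460)&(q[:,0]<540)&(q[:,1]>80)&(q[:,1]<180)&(q[:,2]>45)&(q[:,2]<72); a=q[m]; print('knob',len(a),a.min(0),a.max(0),np.median(a,0))
m=(q[:,0]>560)&(q[:,0]<860)&(q[:,1]>20)&(q[:,1]<260)&(q[:,2]>88)&(q[:,2]<102); a=q[m]; r=cv2.minAreaRect(a[:,:2].astype(np.float32)); print('cab',r,cv2.boxPoints(r).round(1))
"
```

```text
clock 1.75 p [ 273.8 -644.3  213.9] yaw 23.02 tilt [ 0.  0. -1.] F [-0.7 -0.4 -0.7] w 91.2 j [-1.2   0.38  1.73  0.    1.03 -0.03]
shift now (cm) [ 42.68 -24.7   -1.61] dist 493.4
front ((557.6448974609375, 130.5185546875), (14.893328666687012, 192.68931579589844), 5.051275730133057) [[541.7 225.8]
 [558.7  33.9]
 [573.5  35.2]
 [556.6 227.1]]
knob 136 [506.93106338 111.62647772  52.53482794] [539.37326134 139.97187725  71.7958075 ] [520.18925047 125.23767813  65.70028827]
cab ((782.0791015625, 150.40130615234375), (172.2613525390625, 201.4636688232422), 5.084619522094727) [[687.4 243.1]
 [705.2  42.4]
 [876.8  57.7]
 [858.9 258.4]]
```

{"api": "drive_tool", "payload": {
  "moves": [
    [[4.75,-2.75,-0.2],0,0],
    [[4.75,-2.75,-0.2],0,0],
    [[4.75,-2.75,-0.2],0,0],
    [[4.75,-2.75,-0.2],0,0],
    [[4.75,-2.75,-0.2],0,0],
    [[4.75,-2.75,-0.2],0,0],
    [[4.75,-2.75,-0.2],0,0],
    [[4.75,-2.75,-0.2],0,0],
    [[4.7,-2.7,0],0,0],
    [[0,0,0],0,0]
  ]
}}

```text
clock: 3.0
tool_pos: [571.8, -247.5, 230.0]
ee_rot: [3.077, 0.632, 0.001]
contact_force: [-0.4, -0.7, 0.6]
width: 91.0
```

```bash
cat > w.py <<'E'
from h import *
import sys
f=sys.argv[1]
c=cam('wrist'); im,d=optics.get_image('wrist'); save('wrist',f+'.png',im)
P=cloud(c,d); np.savez('/tmp/'+f+'.npz',P=P,im=im,K=c[0],di=c[1],R=c[2],t=c[3])
go(442.6,-13.1,120,154.2)
E
python3 w.py w1
```

```text
clock 3.05 p [ 570.8 -248.8  229.9] yaw 23.16 tilt [ 0. -0. -1.] F [ 0.6 -0.2 -0.1] w 91.3 j [-0.45  0.24  1.89 -0.    1.01  0.72]
shift now (cm) [ -2.52 -26.71  10.99] dist 289.9
roll -2.287 shift if after roll [21.8  15.64 10.99]
```

View pics/w1.png

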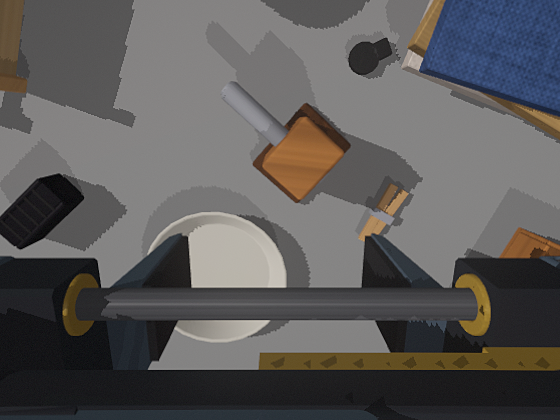

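The wrist view shows the pin running from (228,90) to (283,135), the block at (305,155) and sleeve A at lower left (40,210).

```bash
cat > pin.py <<'E'
from h import *
import sys
z=np.load('/tmp/'+sys.argv[1]+'.npz');P=z['P'];q=P.reshape(-1,3)
def sel(x0,x1,y0,y1,z0,z1):
    m=(q[:,0]>x0)&(q[:,0]<x1)&(q[:,1]>y0)&(q[:,1]<y1)&(q[:,2]>z0)&(q[:,2]<z1); return q[m]
b=sel(560,680,-310,-200,85,95); r=cv2.minAreaRect(b[:,:2].astype(np.float32)); print('block',len(b),r)
b=sel(590,680,-225,-140,50,80); print(len(b))
th=np.radians(71.7)
u=np.array([np.cos(th),np.sin(th)]); n=np.array([u[1],-u[0]])
top=b[b[:,2]>64]
p=np.polyfit(top[:,1],top[:,0],1); print('fit dir',90-np.degrees(np.arctan(p[0])),'top z',np.percentile(b[:,2],[90,97]))
o=np.array([625.,-229.])
s=(b[:,:2]-o)@u; l=(b[:,:2]-o)@n
print('s',s.min(),s.max())
for k in range(0,75,8):
    m=(s>=k)&(s<k+8)
    if m.sum()>5: print(k,m.sum(),l[m].min().round(1),l[m].max().round(1),((l[m].min()+l[m].max())/2).round(1),b[m,2].max().round(1), 'top pts l', np.median(l[m&(b[:,2]>67)]).round(1))
E
python3 pin.py w1
python3 - <<'E'
import sys;sys.path.insert(0,'.')
from h import *
P=np.load('/tmp/P_top.npy');np.savez('/tmp/topP.npz',P=P)
P=np.load('/tmp/P_scene.npy');np.savez('/tmp/scP.npz',P=P)
z=np.load('/tmp/w1.npz');q=z['P'].reshape(-1,3)
m=(q[:,0]>395)&(q[:,0]<495)&(q[:,1]>-70)&(q[:,1]<45)&(q[:,2]>32)&(q[:,2]<48);print('A',cv2.minAreaRect(q[m][:,:2].astype(np.float32)),q[m].mean(0))
m=(q[:,0]>395)&(q[:,0]<560)&(q[:,1]>-370)&(q[:,1]<-130)&(q[:,2]>3)&(q[:,2]<10);print('dish floor',q[m].mean(0))
E
echo TOP; python3 pin.py topP; echo SC; python3 pin.py scP
```

```text
block 3694 ((618.1424560546875, -253.2388153076172), (50.019100189208984, 60.068214416503906), 71.44700622558594)
1551
fit dir 71.53070989661924 top z [70.44540918 71.08068276]
s -0.1515179665066329 69.73493799913976
0 72 -21.9 10.0 -6.0 72.0 top pts l -1.0
8 185 -8.6 11.3 1.4 72.4 top pts l 1.3
16 186 -8.2 11.3 1.5 71.5 top pts l 1.5
24 191 -8.5 11.4 1.4 71.3 top pts l 1.4
32 193 -8.4 11.3 1.4 71.4 top pts l 1.8
40 196 -8.4 11.5 1.6 71.7 top pts l 1.5
48 194 -8.4 11.3 1.4 71.4 top pts l 1.9
56 199 -8.1 11.5 1.7 71.8 top pts l 1.6
64 116 -8.5 11.1 1.3 71.6 top pts l 1.8
A ((443.883056640625, -12.22381591796875), (40.204742431640625, 81.4667739868164), 64.33348846435547) [446.81761605 -14.86252184  39.78208689]
dish floor [ 468.85651643 -227.86180541    6.26232606]
TOP
block 548 ((616.4048461914062, -252.77525329589844), (49.626426696777344, 59.773712158203125), 71.92539978027344)
257
fit dir 65.26235712002233 top z [70.36084907 72.66350666]
s -5.56969453786574 68.48953469549328
0 15 -10.1 3.6 -3.2 71.1 top pts l -1.6
8 32 -9.8 9.3 -0.2 72.6 top pts l 0.0
16 28 -9.2 7.8 -0.7 71.1 top pts l -1.0
24 27 -9.6 8.8 -0.4 70.8 top pts l 0.2
32 29 -9.2 8.7 -0.3 71.4 top pts l 0.3
40 28 -9.6 8.7 -0.5 69.9 top pts l 0.8
48 30 -9.9 9.4 -0.3 70.9 top pts l 1.3
56 27 -10.0 7.9 -1.1 70.8 top pts l -0.5
64 19 -8.4 8.9 0.3 68.9 top pts l -0.9
SC
block 363 ((619.4729614257812, -253.5029754638672), (50.022911071777344, 62.048160552978516), 70.78598022460938)
175
fit dir 74.0540662462311 top z [71.13991853 72.2742916 ]
s 6.638774877211029 67.66478017924776
8 24 -3.8 13.8 5.0 72.9 top pts l 5.5
16 24 -4.6 14.0 4.7 73.6 top pts l 4.9
24 23 -3.8 15.2 5.7 72.6 top pts l 6.1
32 22 -4.6 12.5 4.0 72.4 top pts l 5.5
40 24 -6.1 12.8 3.4 71.9 top pts l 4.7
48 22 -4.2 13.4 4.6 74.3 top pts l 3.4
56 23 -4.9 10.6 2.9 71.9 top pts l 2.2
64 10 0.6 9.3 4.9 71.0 top pts l 3.9
```

{"api": "drive_tool", "payload": {
  "moves": [
    [[-0.5,-5.35,1.0],0,0],
    [[-0.5,-5.35,1.0],0,0],
    [[-0.5,-5.35,1.0],0,0],
    [[-0.5,-5.35,1.0],0,0],
    [[-0.5,-5.3,1.0],0,0],
    [[0,0,1.0],0.171,0],
    [[0,0,1.0],0.171,0],
    [[0,0,1.0],0.171,0],
    [[0,0,1.0],0.171,0],
    [[0,0,1.0],0.171,0]
  ]
}}

```text
clock: 4.3
tool_pos: [442.5, -14.9, 129.7]
ee_rot: [3.059, -0.716, 0.0]
contact_force: [0.4, 0.5, -0.2]
width: 91.2
```

```bash
cat > sl.py <<'E'
from h import *
import sys
z=np.load('/tmp/'+sys.argv[1]+'.npz');q=z['P'].reshape(-1,3)
x,y,zz=map(float,sys.argv[2:5])
m=(abs(q[:,0]-x)<55)&(abs(q[:,1]-y)<55)&(abs(q[:,2]-zz)<7);q=q[m]
r=cv2.minAreaRect(q[:,:2].astype(np.float32));print('rect',np.round(r[0],1),np.round(r[1],1),round(r[2],1),'z',np.median(q[:,2]).round(1))
go(r[0][0],r[0][1],8,float(sys.argv[5]))
E
python3 w.py w2 ; python3 sl.py w2 443 -13 40 -25.8
```

```text
clock 4.35 p [441.9 -14.8 128.6] yaw -26.85 tilt [-0.001  0.    -1.   ] F [-2.   0.3 -1.1] w 90.8 j [-0.09  0.11  2.28 -0.    0.76  1.95]
shift now (cm) [-0.01 -0.19  0.86] dist 8.9
roll 3.123 shift if after roll [0.01 0.19 0.86]
rect [443.6 -12.2] [40.  80.1] 64.3 z 40.2
clock 4.35 p [441.9 -14.8 128.6] yaw -26.85 tilt [-0.001  0.    -1.   ] F [-2.   0.3 -1.1] w 90.8 j [-0.09  0.11  2.28 -0.    0.76  1.95]
shift now (cm) [ 0.04 -0.32 12.06] dist 120.7
roll -0.018 shift if after roll [ 0.05 -0.32 12.06]
```

View pics/w2.png

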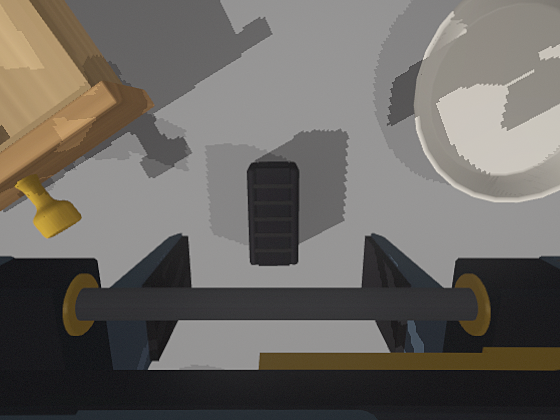

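{"api": "drive_tool", "payload": {
  "moves": [
    [[0,-0.3,3.5],-0.018,0],
    [[0,0,3.5],0,0],
    [[0,0,3.0],0,0.2],
    [[0,0,1.5],0,0.2],
    [[0,0,0.4],0,0.2],
    [[0,0,0],0,0.2]
  ],
  "newtons": 20
}}

```text
clock: 5.1
tool_pos: [444.4, -11.5, 11.5]
ee_rot: [-3.068, 0.678, -0.001]
contact_force: [0.2, 0.3, 0.6]
width: 72.9
```

{"api": "drive_tool", "payload": {
  "moves": [
    [[0,0,0],0,1],
    [[0,0,0],0,1],
    [[0,0,0],0,1],
    [[0,0,0],0,1],
    [[0,0,0],0,1],
    [[0,0,0],0,1]
  ]
}}

```text
clock: 5.85
tool_pos: [444.2, -11.3, 11.1]
ee_rot: [3.068, -0.678, 0.0]
contact_force: [-0.7, -0.6, 6.7]
width: 40.1
```

```bash
for i in 1 2 3; do python3 -c "
from h import *
go(443,-12,10)"; done
```

```text
clock 5.85 p [444.2 -11.3  11.1] yaw -24.93 tilt [ 0. -0. -1.] F [-0.7 -0.6  6.7] w 40.1 j [-0.08  0.37  2.29 -0.    0.49  1.93]
shift now (cm) [-0.08  0.11  0.11] dist 1.8
clock 5.85 p [444.2 -11.3  11.1] yaw -24.93 tilt [ 0. -0. -1.] F [-0.7 -0.6  6.7] w 40.1 j [-0.08  0.37  2.29 -0.    0.49  1.93]
shift now (cm) [-0.08  0.11  0.11] dist 1.8
clock 5.85 p [444.2 -11.3  11.1] yaw -24.93 tilt [ 0. -0. -1.] F [-0.7 -0.6  6.7] w 40.1 j [-0.08  0.37  2.29 -0.    0.49  1.93]
shift now (cm) [-0.08  0.11  0.11] dist 1.8
```

{"api": "drive_tool", "payload": {
  "moves": [
    [[0,0,-2.0],0,1],
    [[0,0,-2.0],-0.187,1],
    [[0,0,-2.0],-0.187,1],
    [[0,0,-2.0],-0.187,1],
    [[0,0,-2.0],-0.187,1],
    [[0,0,0],-0.187,1],
    [[0,0,0],-0.187,1],
    [[0,0,0],-0.187,1],
    [[0,0,0],-0.187,1],
    [[0,0,0],-0.187,1]
  ]
}}

```text
clock: 7.1
tool_pos: [443.8, -11.3, 110.8]
ee_rot: [-2.544, -1.843, 0.0]
contact_force: [0.6, -0.1, -0.7]
width: 39.7
```

```bash
python3 -c "
from h import *
go(671.8,-91.9,111,71.5)"
```

```text
clock 7.1 p [443.8 -11.3 110.8] yaw 71.85 tilt [-0.  0. -1.] F [ 0.6 -0.1 -0.7] w 39.7 j [-0.08  0.14  2.28  0.    0.71  0.24]
shift now (cm) [-0.56 24.18 -0.03] dist 241.8
roll 0.006 shift if after roll [-0.41 24.18 -0.03]
```

{"api": "drive_tool", "payload": {
  "moves": [
    [[-0.1,4.85,0],0.006,1],
    [[-0.1,4.85,0],0,1],
    [[-0.1,4.85,0],0,1],
    [[-0.1,4.85,0],0,1],
    [[-0.1,4.8,0],0,1],
    [[0,0,2.5],0,1],
    [[0,0,2.5],0,1],
    [[0,0,1.0],0,1],
    [[0,0,0],0,1],
    [[0,0,0],0,1]
  ]
}}

```text
clock: 8.35
tool_pos: [672.1, -94.0, 51.9]
ee_rot: [2.555, 1.827, 0.001]
contact_force: [0.9, -0.2, -1.8]
width: 40.3
```

```bash
python3 -c "
from h import *
im,d=optics.get_image('scene');save('s','s1.png',cv2.resize(im[200:320,130:330],None,fx=3.5,fy=3.5))
c=cam('scene');np.savez('/tmp/s1.npz',P=cloud(c,d))
go(671.8,-91.9,51,71.5)
im,d=optics.get_image('top');save('s','t1.png',cv2.resize(im[110:230,270:430],None,fx=4,fy=4))
go(671.8,-91.9,51,71.5)
"
```

```text
clock 8.4 p [672.1 -94.   52. ] yaw 71.15 tilt [ 0.001 -0.    -1.   ] F [-0.3  0.2 -1.7] w 40.0 j [-0.17  0.56  1.82  0.    0.76  0.16]
shift now (cm) [ 0.19 -0.1   0.1 ] dist 2.4
roll -0.006 shift if after roll [ 0.19 -0.1   0.1 ]
clock 8.45 p [672.1 -94.   52. ] yaw 71.15 tilt [ 0.001 -0.    -1.   ] F [1.4 0.  0.1] w 40.0 j [-0.17  0.56  1.82  0.    0.76  0.16]
shift now (cm) [ 0.19 -0.1   0.1 ] dist 2.3
roll -0.006 shift if after roll [ 0.19 -0.1   0.1 ]
```

View pics/s1.png

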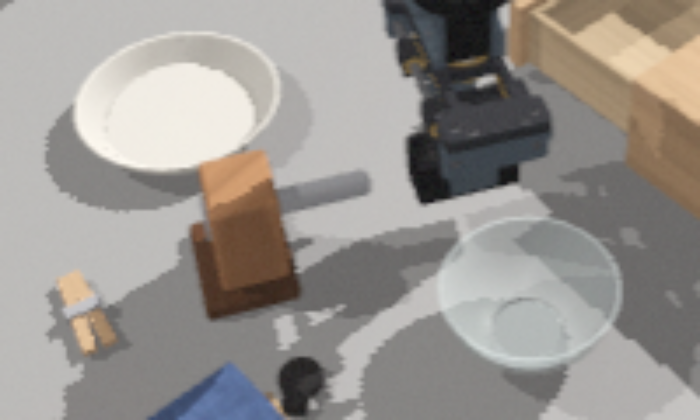

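View pics/t1.png

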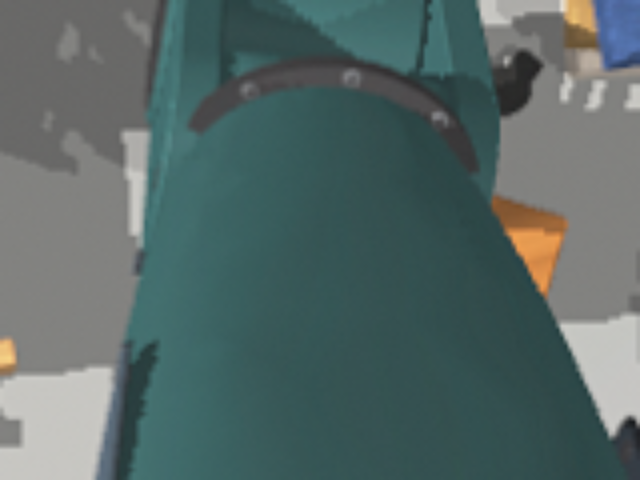

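{"api": "drive_tool", "payload": {
  "moves": [
    [[-1.0,-0.1,0.1],0,1],
    [[-1.0,0,0],0,1],
    [[-0.8,0,0],0,1],
    [[-0.4,0,0],0,1],
    [[-0.3,0,0],0,1],
    [[-0.3,0,0],0,1],
    [[0,0,0],0,1]
  ]
}}

```text
clock: 9.32
tool_pos: [658.3, -129.6, 49.9]
ee_rot: [-2.555, -1.828, 0.0]
contact_force: [0.5, 0.6, -1.2]
width: 40.1
```

```bash
cat > f.py <<'E'
from h import *
root=np.array([625.8,-229.4,60]);th=np.radians(71.5);u=np.array([np.cos(th),np.sin(th),0]);n=np.array([u[1],-u[0],0])
s,p,R=pose();F=s['contact_force'];d=p-root
print('clk',round(s['clock'],2),'s',(d@u).round(1),'l',(d@n).round(1),'z',p[2].round(1),'Fu',(F@u).round(1),'Fn',(F@n).round(1),'Fz',F[2].round(1),'T',s['ft_torque'].round(2),'w',round(s['width'],1),'yaw',np.degrees(np.arctan2(R[1,0],R[0,0])).round(2))
E
python3 f.py
```

```text
clk 9.32 s 104.9 l -0.9 z 49.9 Fu 0.7 Fn 0.3 Fz -1.2 T [-0.01 -0.09 -0.  ] w 40.1 yaw 71.15
```

{"api": "drive_tool", "payload": {
  "moves": [
    [[-0.3,0,0],0,1],
    [[-0.3,0,0],0,1],
    [[-0.3,0,0],0,1],
    [[-0.3,0,0],0,1],
    [[0,0,0],0,1]
  ]
}}

```text
clock: 9.95
tool_pos: [654.3, -141.2, 49.9]
ee_rot: [-2.555, -1.827, 0.0]
contact_force: [0.6, -0.3, -1.6]
width: 39.8
```

```bash
python3 f.py
```

```text
clk 9.95 s 92.7 l -0.9 z 49.9 Fu -0.1 Fn 0.6 Fz -1.6 T [ 0.02 -0.04  0.08] w 39.8 yaw 71.13
```

{"api": "drive_tool", "payload": {
  "moves": [
    [[-0.3,0,0],0,1],
    [[-0.3,0,0],0,1],
    [[-0.3,0,0],0,1],
    [[-0.2,0,0],0,1],
    [[-0.2,0,0],0,1],
    [[-0.1,0,0],0,1],
    [[0,0,0],0,1]
  ]
}}

```text
clock: 10.82
tool_pos: [649.9, -154.2, 49.9]
ee_rot: [-2.555, -1.828, 0.0]
contact_force: [-0.6, 0.2, -1.2]
width: 39.9
```

```bash
python3 f.py
```

```text
clk 10.82 s 78.9 l -1.0 z 49.9 Fu -0.0 Fn -0.6 Fz -1.2 T [ 0.03 -0.04 -0.  ] w 39.9 yaw 71.15
```

{"api": "drive_tool", "payload": {
  "moves": [
    [[-0.2,0,0],0,1],
    [[-0.2,0,0],0,1],
    [[-0.1,0,0],0,1],
    [[0,0,0],0,1]
  ]
}}

```text
clock: 11.32
tool_pos: [648.3, -159.0, 49.9]
ee_rot: [-2.555, -1.827, -0.0]
contact_force: [-0.8, 0.2, -1.8]
width: 40.1
```

```bash
python3 f.py
```

```text
clk 11.32 s 73.9 l -1.0 z 49.9 Fu -0.1 Fn -0.8 Fz -1.8 T [-0.04 -0.04 -0.01] w 40.1 yaw 71.14
```

{"api": "drive_tool", "payload": {
  "moves": [
    [[-0.3,0,0],0,1],
    [[-0.3,0,0],0,1],
    [[-0.3,0,0],0,1],
    [[-0.1,0,0],0,1],
    [[0,0,0],0,1]
  ]
}}

```text
clock: 11.95
tool_pos: [645.0, -168.4, 49.9]
ee_rot: [-2.555, -1.827, -0.0]
contact_force: [0.2, 0.6, -0.8]
width: 39.8
```

```bash
python3 f.py
```

```text
clk 11.95 s 63.9 l -1.1 z 49.9 Fu 0.6 Fn 0.0 Fz -0.8 T [-0.02 -0.1   0.  ] w 39.8 yaw 71.14
```

{"api": "drive_tool", "payload": {
  "moves": [
    [[-0.4,0,0],0,1],
    [[-0.4,0,0],0,1],
    [[-0.4,0,0],0,1],
    [[-0.4,0,0],0,1],
    [[-0.2,0,0],0,1],
    [[-0.1,0,0],0,1],
    [[0,0,0],0,1]
  ]
}}

```text
clock: 12.82
tool_pos: [638.9, -186.4, 49.9]
ee_rot: [-2.555, -1.828, 0.0]
contact_force: [0.8, 0.4, -1.3]
width: 40.2
```

```bash
python3 f.py
```

```text
clk 12.82 s 45.0 l -1.2 z 49.9 Fu 0.6 Fn 0.6 Fz -1.3 T [-0.03 -0.12  0.02] w 40.2 yaw 71.15
```

{"api": "drive_tool", "payload": {
  "moves": [
    [[-0.15,0,0],0,1],
    [[-0.15,0,0],0,1],
    [[-0.1,0,0],0,1],
    [[0,0,0],0,1],
    [[0,0,0],0,1]
  ]
}}

```text
clock: 13.45
tool_pos: [637.6, -190.1, 49.9]
ee_rot: [-2.555, -1.828, 0.0]
contact_force: [-0.4, 1.1, -1.5]
width: 40.0
```

```bash
python3 f.py;python3 -c "
from h import *
im,d=optics.get_image('scene');save('s','s2.png',cv2.resize(im[200:320,130:330],None,fx=3.5,fy=3.5))"
```

```text
clk 13.45 s 41.0 l -1.2 z 49.9 Fu 0.9 Fn -0.7 Fz -1.5 T [ 0.01 -0.02 -0.03] w 40.0 yaw 71.15
```

View pics/s2.png

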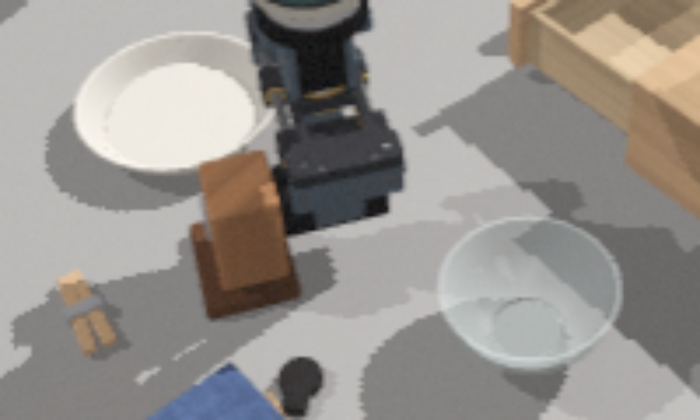

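The pin is swallowed and the sleeve is nearly at the block. I'll creep until it touches.

{"api": "drive_tool", "payload": {
  "moves": [
    [[-0.1,0,0],0,1],
    [[-0.1,0,0],0,1],
    [[0,0,0],0,1]
  ]
}}

```text
clock: 13.88
tool_pos: [637.3, -191.2, 50.0]
ee_rot: [-2.555, -1.827, -0.001]
contact_force: [2.9, 9.9, -0.1]
width: 40.0
```

```bash
python3 f.py
```

```text
clk 13.88 s 39.9 l -1.3 z 50.0 Fu 10.3 Fn -0.4 Fz -0.1 T [ 1.54 -0.6   0.12] w 40.0 yaw 71.14
```

{"api": "drive_tool", "payload": {
  "moves": [
    [[0,0,0],0,1],
    [[0.3,0,0],0,1],
    [[0.8,0,0],0,1],
    [[1.3,0,0],0,1],
    [[1.6,0,0],0,1],
    [[1.6,0,0],0,1],
    [[1.6,0,0],0,1],
    [[1.6,0,0],0,1],
    [[1.2,0,0],0,1],
    [[0,0,0],0,1]
  ]
}}

```text
clock: 15.12
tool_pos: [669.6, -96.6, 50.0]
ee_rot: [2.554, 1.829, 0.0]
contact_force: [-0.2, -0.6, -1.5]
width: 39.8
```

```bash
python3 f.py; python3 -c "
from h import *
go(628,137,150,5)"
```

```text
clk 15.12 s 139.8 l -0.6 z 50.0 Fu -0.6 Fn -0.0 Fz -1.5 T [-0.02 -0.11 -0.02] w 39.8 yaw 71.21
clock 15.12 p [669.6 -96.6  50. ] yaw 71.21 tilt [ 0. -0. -1.] F [-0.2 -0.6 -1.5] w 39.8 j [-0.18  0.56  1.83  0.    0.76  0.15]
shift now (cm) [ 20.78 -11.46 -10.01] dist 257.5
roll 1.156 shift if after roll [ -2.11 -23.63 -10.01]
```

{"api": "drive_tool", "payload": {
  "moves": [
    [[0,0,-5.0],0,1],
    [[0,0,-5.0],0.166,1],
    [[0,0,0],0.165,1],
    [[0,0,0],0.165,1],
    [[0,0,0],0.165,1],
    [[0,0,0],0.165,1],
    [[0,0,0],0.165,1],
    [[0,0,0],0.165,1]
  ]
}}

```text
clock: 16.12
tool_pos: [669.1, -98.0, 149.9]
ee_rot: [3.139, 0.125, -0.0]
contact_force: [-0.2, -0.4, -0.8]
width: 40.0
```

{"api": "drive_tool", "payload": {
  "moves": [
    [[-0.4,-4.7,0],0,1],
    [[-0.4,-4.7,0],0,1],
    [[-0.4,-4.7,0],0,1],
    [[-0.4,-4.7,0],0,1],
    [[-0.5,-4.7,0],0,1],
    [[0,0,0],0,1]
  ]
}}

```text
clock: 16.88
tool_pos: [627.6, 137.0, 149.9]
ee_rot: [-3.138, -0.139, 0.0]
contact_force: [0.4, -0.8, -1.9]
width: 39.9
```

```bash
python3 w.py w3; python3 -c "
from h import *
go(628,137,35,5)"
```

```text
clock 16.93 p [627.9 135.6 149.9] yaw 5.01 tilt [-0. -0. -1.] F [ 0.1 -0.6 -2. ] w 40.1 j [ 0.18  0.37  1.88 -0.    0.89  1.66]
shift now (cm) [-19.76  13.2    3.  ] dist 239.5
roll -2.604 shift if after roll [ 10.21 -21.46   3.  ]
clock 16.93 p [627.9 135.6 149.9] yaw 5.01 tilt [-0. -0. -1.] F [ 0.1 -0.6 -2. ] w 40.1 j [ 0.18  0.37  1.88 -0.    0.89  1.66]
shift now (cm) [ 0.02 -0.14 11.49] dist 114.9
roll 0.0 shift if after roll [ 0.02 -0.14 11.49]
```

View pics/w3.png

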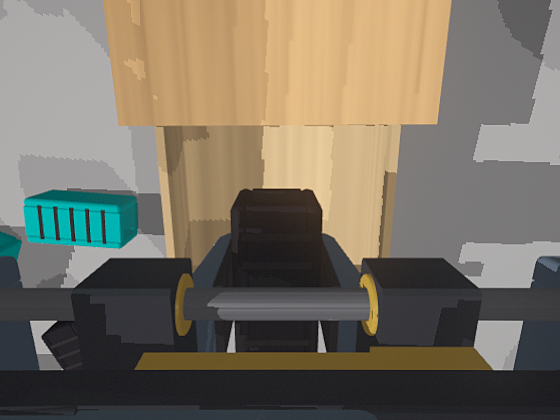

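{"api": "drive_tool", "payload": {
  "moves": [
    [[0,0,3.5],0,1],
    [[0,0,3.5],0,1],
    [[0,0,2.5],0,1],
    [[0,0,1.2],0,1],
    [[0,0,0.5],0,1],
    [[0,0,0.3],0,1],
    [[0,0,0],0,1]
  ]
}}

```text
clock: 17.8
tool_pos: [628.6, 134.9, 35.5]
ee_rot: [-3.139, -0.135, -0.001]
contact_force: [-0.5, 0.2, -1.5]
width: 40.1
```

```bash
python3 f.py
```

```text
clk 17.8 s 346.4 l -112.9 z 35.5 Fu 0.0 Fn -0.5 Fz -1.5 T [0.02 0.02 0.01] w 40.1 yaw 4.92
```

{"api": "drive_tool", "payload": {
  "moves": [
    [[0,0,0.1],0,0.9],
    [[0,0,0],0,0.3],
    [[0,0,0],0,0.3],
    [[0,0,0],0,0.3],
    [[0,0,0],0,0.3],
    [[0,0,-2.0],0,0.3],
    [[0,0,-4.0],0,0.3],
    [[0,0,-5.0],0,0.3]
  ]
}}

```text
clock: 18.8
tool_pos: [627.9, 134.8, 145.8]
ee_rot: [3.139, 0.135, -0.001]
contact_force: [0.6, 0.4, 0.2]
width: 64.0
```

```bash
python3 w.py w4; python3 sl.py w4 628 135 62 5; python3 -c "
from h import *
go(463.6,308.5,150,28);go(463.6,308.5,150,-152)"
```

```text
clock 18.85 p [631.3 135.5 153. ] yaw 4.92 tilt [ 0.008  0.001 -1.   ] F [6.5 0.9 7.4] w 64.1 j [0.18 0.37 1.88 0.   0.89 1.66]
shift now (cm) [-20.1   13.19   3.14] dist 242.5
roll -2.605 shift if after roll [ 10.54 -21.61   3.14]
rect [617.2 130.7] [110.9  59.4] 22.0 z 62.2
clock 18.85 p [631.3 135.5 153. ] yaw 4.92 tilt [ 0.008  0.001 -1.   ] F [6.5 0.9 7.4] w 64.1 j [0.18 0.37 1.88 0.   0.89 1.66]
shift now (cm) [-1.56  0.37 14.49] dist 145.8
roll -0.001 shift if after roll [-1.56  0.37 14.49]
clock 18.85 p [631.3 135.5 153. ] yaw 4.92 tilt [ 0.008  0.001 -1.   ] F [6.5 0.9 7.4] w 64.1 j [0.18 0.37 1.88 0.   0.89 1.66]
shift now (cm) [-15.23 -18.67   0.2 ] dist 240.9
roll -0.403 shift if after roll [ -6.69 -23.15   0.2 ]
clock 18.85 p [631.3 135.5 153. ] yaw 4.92 tilt [ 0.008  0.001 -1.   ] F [6.5 0.9 7.4] w 64.1 j [0.18 0.37 1.88 0.   0.89 1.66]
shift now (cm) [-15.23 -18.67   0.2 ] dist 240.9
roll 2.739 shift if after roll [ 6.69 23.15  0.2 ]
```

View pics/w4.png

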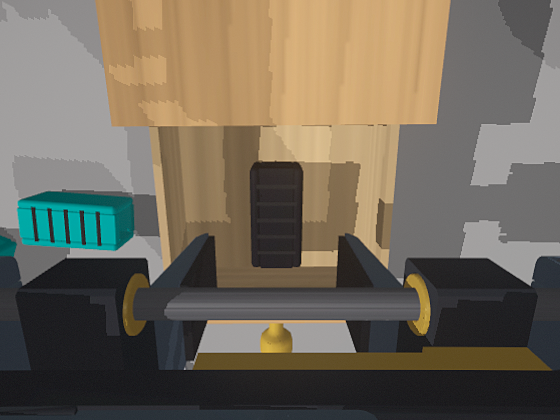

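Sleeve A lies squarely on the drawer floor, around pixel (276,215). Now for sleeve B.

{"api": "drive_tool", "payload": {
  "moves": [
    [[0,0,0],-0.135,0.3],
    [[0,0,0],-0.135,0.2],
    [[0,0,0],-0.133,0],
    [[-1.3,-4.65,0.3],0,0],
    [[-1.3,-4.65,0.3],0,0],
    [[-1.3,-4.65,0.3],0,0],
    [[-1.3,-4.65,0.3],0,0],
    [[-1.2,-4.6,0.3],0,0],
    [[0,0,0],0,0],
    [[0,0,0],0,0]
  ]
}}

```text
clock: 20.1
tool_pos: [463.3, 309.8, 129.8]
ee_rot: [-3.048, -0.761, -0.002]
contact_force: [-0.4, -0.5, 0.7]
width: 91.2
```

```bash
python3 w.py w5; python3 sl.py w5 463.5 308 40 28
```

```text
clock 20.15 p [463.6 309.5 129.6] yaw 27.99 tilt [ 0.001  0.    -1.   ] F [ 0.6 -0.5  0.2] w 91.4 j [ 0.55  0.28  2.06 -0.    0.8   1.63]
shift now (cm) [-16.99  27.5    0.95] dist 323.4
roll -2.203 shift if after roll [-12.15 -29.96   0.95]
rect [464.  309.5] [80.2 40. ] 27.9 z 40.2
clock 20.15 p [463.6 309.5 129.6] yaw 27.99 tilt [ 0.001  0.    -1.   ] F [ 0.6 -0.5  0.2] w 91.4 j [ 0.55  0.28  2.06 -0.    0.8   1.63]
shift now (cm) [3.000e-02 1.000e-02 1.216e+01] dist 121.6
roll -0.0 shift if after roll [3.000e-02 1.000e-02 1.216e+01]
```

View pics/w5.png

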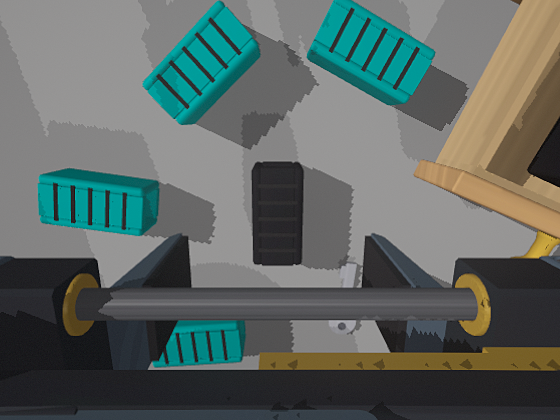

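```bash
python3 -c "
from h import *
c=cam('top');k=onz(c,[[199,250],[204,262],[207,276]],4);print(k)
s,p,R=pose();print(((k-p)@R).round(1))"
```

```text
[[448.34098632 217.52669825   4.        ]
 [418.94639106 205.45125274   4.        ]
 [384.99066303 198.28221905   4.        ]]
[[ -56.7   74.1  125.6]
 [ -88.3   70.9  125.6]
 [-121.7   61.3  125.5]]
```

{"api": "drive_tool", "payload": {
  "moves": [
    [[0,0,3.5],0,0.1],
    [[0,0,3.5],0,0.2],
    [[0,0,3.0],0,0.25],
    [[0,0,1.5],0,0.25],
    [[0,0,0.4],0,0.25],
    [[0,0,0],0,0.25],
    [[0,0,0],0,0.25]
  ]
}}

```text
clock: 21.02
tool_pos: [463.4, 310.0, 10.9]
ee_rot: [-3.048, -0.76, -0.002]
contact_force: [0.1, 0.3, 0.5]
width: 68.0
```

{"api": "drive_tool", "payload": {
  "moves": [
    [[0,0,0],0,1],
    [[0,0,0],0,1],
    [[0,0,0],0,1],
    [[0,0,0],0,1],
    [[0,0,0],0,1],
    [[0,0,0],0,1]
  ]
}}

```text
clock: 21.78
tool_pos: [462.8, 309.7, 10.1]
ee_rot: [-3.048, -0.76, -0.0]
contact_force: [-1.7, -0.6, 4.4]
width: 39.7
```

```bash
python3 -c "
from h import *
go(671.5,-92.7,130,71.3)"
```

```text
clock 21.77 p [462.8 309.7  10.1] yaw 28.01 tilt [ 0.  0. -1.] F [-1.7 -0.6  4.4] w 39.7 j [0.55 0.49 2.07 0.   0.59 1.63]
shift now (cm) [ -0.47  45.33 -11.99] dist 468.9
roll -0.756 shift if after roll [-31.43  32.67 -11.99]
```

{"api": "drive_tool", "payload": {
  "moves": [
    [[0,0,-3.0],0,1],
    [[0,0,-4.5],-0.151,1],
    [[0,0,-4.5],-0.151,1],
    [[0,0,-2.0],-0.151,1],
    [[0,0,0],-0.151,1],
    [[0,0,0],-0.152,1],
    [[0,0,0],0,1]
  ]
}}

```text
clock: 22.65
tool_pos: [462.6, 309.6, 149.7]
ee_rot: [-2.553, -1.83, 0.0]
contact_force: [0.6, 0.6, -1.4]
width: 40.0
```

```bash
python3 -c "
from h import *
go(671.5,-92.7,150,71.3)"
```

```text
clock 22.65 p [462.6 309.6 149.7] yaw 71.26 tilt [-0. -0. -1.] F [ 0.6  0.6 -1.4] w 40.0 j [0.55 0.25 2.06 0.   0.84 0.87]
shift now (cm) [-3.139e+01  3.270e+01 -3.000e-02] dist 453.3
roll -0.001 shift if after roll [-3.141e+01  3.268e+01 -3.000e-02]
```

{"api": "drive_tool", "payload": {
  "moves": [
    [[-3.9,4.1,0],0,1],
    [[-3.9,4.1,0],0,1],
    [[-3.9,4.1,0],0,1],
    [[-3.9,4.1,0],0,1],
    [[-3.9,4.1,0],0,1],
    [[-3.9,4.1,0],0,1],
    [[-4.0,4.1,0],0,1],
    [[-4.0,4.0,0],0,1],
    [[0,0,0],0,1],
    [[0,0,0],0,1]
  ]
}}

```text
clock: 23.9
tool_pos: [671.5, -92.3, 149.3]
ee_rot: [-2.554, -1.827, 0.001]
contact_force: [0.1, 0.5, -2.2]
width: 39.7
```

```bash
python3 f.py
```

```text
clk 23.9 s 144.5 l -0.2 z 149.3 Fu 0.4 Fn -0.1 Fz -2.2 T [-0.02 -0.09 -0.03] w 39.7 yaw 71.15
```

{"api": "drive_tool", "payload": {
  "moves": [
    [[0,-0.05,4.0],0,1],
    [[0,0,4.0],0,1],
    [[0,0,1.9],0,1],
    [[0,0,0],0,1],
    [[-1.2,0,0],0,1],
    [[-1.2,0,0],0,1],
    [[-0.6,0,0],0,1],
    [[-0.3,0,0],0,1],
    [[-0.3,0,0],0,1],
    [[0,0,0],0,1]
  ]
}}

```text
clock: 25.15
tool_pos: [660.0, -126.5, 50.9]
ee_rot: [-2.553, -1.831, 0.0]
contact_force: [-0.8, -0.1, -1.8]
width: 39.5
```

```bash
python3 f.py
```

```text
clk 25.15 s 108.4 l -0.3 z 50.9 Fu -0.3 Fn -0.7 Fz -1.8 T [-0.02 -0.08 -0.02] w 39.5 yaw 71.31
```

{"api": "drive_tool", "payload": {
  "moves": [
    [[-0.2,-0.05,0.05],0,1],
    [[-0.2,0,0],0,1],
    [[-0.2,0,0],0,1],
    [[0,0,0],0,1]
  ]
}}

```text
clock: 25.65
tool_pos: [657.6, -132.1, 50.4]
ee_rot: [2.553, 1.831, 0.0]
contact_force: [-0.8, 0.2, -1.3]
width: 39.8
```

```bash
python3 f.py
```

```text
clk 25.65 s 102.4 l -0.7 z 50.4 Fu -0.1 Fn -0.8 Fz -1.3 T [-0.04 -0.04 -0.05] w 39.8 yaw 71.32
```

On the pin, with no contact force. Continuing to about 84 mm.

{"api": "drive_tool", "payload": {
  "moves": [
    [[-0.3,0,0],0,1],
    [[-0.3,0,0],0,1],
    [[-0.3,0,0],0,1],
    [[-0.3,0,0],0,1],
    [[-0.3,0,0],0,1],
    [[-0.3,0,0],0,1],
    [[0,0,0],0,1]
  ]
}}

```text
clock: 26.52
tool_pos: [651.8, -149.2, 50.4]
ee_rot: [-2.553, -1.831, 0.0]
contact_force: [-0.2, 0.1, -1.2]
width: 39.9
```

```bash
python3 f.py
```

```text
clk 26.52 s 84.3 l -0.8 z 50.4 Fu 0.0 Fn -0.3 Fz -1.2 T [-0.02 -0.06  0.04] w 39.9 yaw 71.31
```

{"api": "drive_tool", "payload": {
  "moves": [
    [[-0.15,0,0],0,1],
    [[-0.15,0,0],0,1],
    [[-0.15,0,0],0,1],
    [[-0.1,0,0],0,1],
    [[0,0,0],0,1]
  ]
}}

```text
clock: 27.15
tool_pos: [650.1, -154.3, 50.4]
ee_rot: [2.553, 1.831, 0.0]
contact_force: [0.3, 0.5, -0.5]
width: 40.0
```

```bash
python3 f.py
```

```text
clk 27.15 s 79.0 l -0.8 z 50.4 Fu 0.5 Fn 0.1 Fz -0.5 T [ 0.04 -0.06 -0.03] w 40.0 yaw 71.32
```

{"api": "drive_tool", "payload": {
  "moves": [
    [[-0.1,0,0],0,1],
    [[-0.1,0,0],0,1],
    [[0,0,0],0,1]
  ]
}}

```text
clock: 27.52
tool_pos: [649.5, -156.0, 50.4]
ee_rot: [-2.553, -1.831, -0.0]
contact_force: [1.0, 2.6, -1.4]
width: 39.5
```

```bash
python3 f.py
```

```text
clk 27.52 s 77.1 l -0.8 z 50.4 Fu 2.8 Fn 0.1 Fz -1.4 T [ 0.38 -0.23 -0.05] w 39.5 yaw 71.32
```

Contact begins at about 77 mm. One small confirming push and a hold, then I'll draw it off.

{"api": "drive_tool", "payload": {
  "moves": [
    [[-0.1,0,0],0,1],
    [[0,0,0],0,1],
    [[0,0,0],0,1]
  ]
}}

```text
clock: 27.9
tool_pos: [649.5, -156.1, 50.5]
ee_rot: [-2.552, -1.831, -0.002]
contact_force: [2.9, 10.6, -2.5]
width: 39.5
```

```bash
python3 f.py
```

```text
clk 27.9 s 77.0 l -0.8 z 50.5 Fu 11.0 Fn -0.6 Fz -2.5 T [ 1.84 -0.67  0.11] w 39.5 yaw 71.31
```

{"api": "drive_tool", "payload": {
  "moves": [
    [[0.2,0,0],0,1],
    [[0.8,0,0],0,1],
    [[1.3,0,0],0,1],
    [[1.6,0,0],0,1],
    [[1.6,0,0],0,1],
    [[1.2,0,0],0,1],
    [[0,0,-2.0],0,1],
    [[0,0,-5.0],0,1],
    [[0,0,-3.0],0,1],
    [[0,0,0],0,1]
  ]
}}

```text
clock: 29.15
tool_pos: [672.2, -94.2, 154.3]
ee_rot: [2.55, 1.829, 0.006]
contact_force: [0.8, 0.1, -0.5]
width: 39.8
```

```bash
python3 -c "
from h import *
go(443,-224,150)"
```

```text
clock 29.15 p [672.2 -94.2 154.3] yaw 71.31 tilt [ 0.005 -0.001 -1.   ] F [ 0.8  0.1 -0.5] w 39.8 j [-0.17  0.41  1.81 -0.    0.91  0.15]
shift now (cm) [-19.64 -17.56   0.33] dist 263.4
```

{"api": "drive_tool", "payload": {
  "moves": [
    [[-3.9,-3.5,0],0,1],
    [[-3.9,-3.5,0],0,1],
    [[-3.9,-3.5,0],0,1],
    [[-3.9,-3.5,0],0,1],
    [[-3.9,-3.5,0],0,1],
    [[0,0,0],0,1],
    [[0,0,0],0,1]
  ]
}}

```text
clock: 30.02
tool_pos: [442.4, -222.4, 150.4]
ee_rot: [2.553, 1.83, 0.0]
contact_force: [-0.7, -0.7, -1.3]
width: 40.2
```

```bash
python3 w.py w6; python3 -c "
from h import *
go(443,-224,18)
c=cam('top')
d=optics.trace('wrist','dish');print([(r['score'],r['box']) for r in d][:2])"
```

```text
clock 30.07 p [ 442.9 -222.2  150.4] yaw 71.32 tilt [ 0.  0. -1.] F [-0.1 -0.5 -1.2] w 39.7 j [-0.51  0.15  2.17  0.    0.82 -0.19]
shift now (cm) [19.8  -6.72  3.04] dist 211.3
roll -1.446 shift if after roll [ 9.12 18.81  3.04]
clock 30.07 p [ 442.9 -222.2  150.4] yaw 71.32 tilt [ 0.  0. -1.] F [-0.1 -0.5 -1.2] w 39.7 j [-0.51  0.15  2.17  0.    0.82 -0.19]
shift now (cm) [-0.17  0.07 13.24] dist 132.4
[]
```

View pics/w6.png

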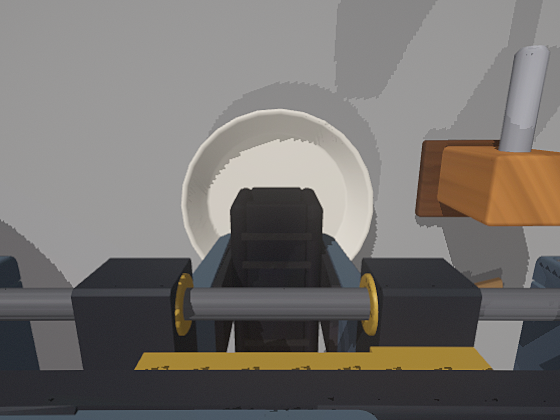

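Dish is centred under the sleeve (rim mid-column 277). Lowering.

{"api": "drive_tool", "payload": {
  "moves": [
    [[-0.15,0,4.0],0,1],
    [[0,0,4.0],0,1],
    [[0,0,3.0],0,1],
    [[0,0,1.2],0,1],
    [[0,0,0.6],0,1],
    [[0,0,0.35],0,1],
    [[0,0,0],0,1]
  ]
}}

```text
clock: 31.0
tool_pos: [442.3, -223.9, 19.5]
ee_rot: [2.552, 1.831, 0.001]
contact_force: [-0.9, 0.5, -1.4]
width: 40.2
```

```bash
python3 f.py
```

```text
clk 31.0 s -53.0 l -175.8 z 19.5 Fu 0.2 Fn -1.0 Fz -1.4 T [-0.02 -0.04 -0.03] w 40.2 yaw 71.33
```

{"api": "drive_tool", "payload": {
  "moves": [
    [[0,0,0.1],0,0.9],
    [[0,0,0],0,0.35],
    [[0,0,0],0,0.35],
    [[0,0,0],0,0.35],
    [[0,0,0],0,0.35],
    [[0,0,-2.0],0,0.35],
    [[0,0,-4.0],0,0.35],
    [[0,0,-4.0],0,0.5],
    [[0,0,0],0,0.7]
  ]
}}

```text
clock: 32.12
tool_pos: [443.4, -224.5, 120.5]
ee_rot: [2.549, 1.829, 0.003]
contact_force: [-0.4, -0.8, -0.6]
width: 42.1
```

```bash
python3 w.py w7; python3 sl.py w7 443 -224 46 71.5;python3 -c "
from h import *
go(470,123,120,5)"
```

```text
clock 32.17 p [ 442.5 -224.   118.9] yaw 71.32 tilt [ 0.002 -0.001 -1.   ] F [-0.4 -1.1 -0.6] w 38.3 j [-0.52  0.21  2.18  0.    0.75 -0.19]
shift now (cm) [19.98 -6.74 -0.14] dist 210.9
roll -1.447 shift if after roll [ 9.17 18.99 -0.14]
rect [ 443.1 -223.1] [80.5 40.1] 71.4 z 46.3
clock 32.17 p [ 442.5 -224.   118.9] yaw 71.32 tilt [ 0.002 -0.001 -1.   ] F [-0.4 -1.1 -0.6] w 38.3 j [-0.52  0.21  2.18  0.    0.75 -0.19]
shift now (cm) [1.100e-01 1.000e-02 1.109e+01] dist 110.9
roll -0.003 shift if after roll [1.100e-01 1.000e-02 1.109e+01]
clock 32.17 p [ 442.5 -224.   118.9] yaw 71.32 tilt [ 0.002 -0.001 -1.   ] F [-0.4 -1.1 -0.6] w 38.3 j [-0.52  0.21  2.18  0.    0.75 -0.19]
shift now (cm) [33.75 -8.51 -0.15] dist 348.1
roll 1.157 shift if after roll [  5.77 -34.33  -0.15]
```

View pics/w7.png

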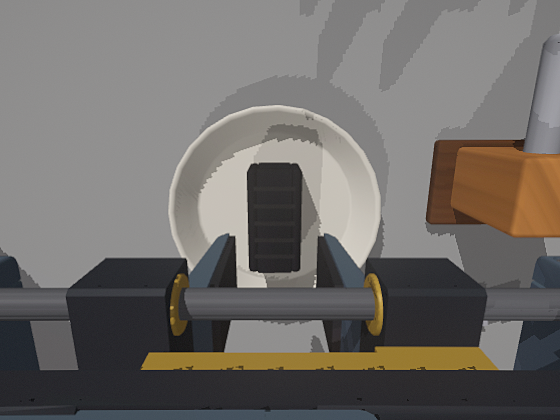

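Sleeve B lies flat and central in the dish: (443,-223), top at 46 mm. Now to the drawer.

{"api": "drive_tool", "payload": {
  "moves": [
    [[0,0,0],0.165,1],
    [[0,0,0],0.165,1],
    [[0,0,0],0.165,1],
    [[0,0,0],0.165,1],
    [[0,0,0],0.165,1],
    [[0,0,0],0.165,1],
    [[0,0,0],0.166,1]
  ]
}}

```text
clock: 33.05
tool_pos: [441.1, -223.3, 116.5]
ee_rot: [-3.138, -0.131, 0.003]
contact_force: [0.0, -0.3, -0.1]
width: 0.7
```

{"api": "drive_tool", "payload": {
  "moves": [
    [[0.7,-4.9,0],0,1],
    [[0.7,-4.9,0],0,1],
    [[0.7,-4.9,0],0,1],
    [[0.7,-4.9,0],0,1],
    [[0.6,-4.9,0],0,1],
    [[0.6,-4.9,0],0,1],
    [[0.6,-4.9,0],0,1],
    [[0,0,0],0,1],
    [[0,0,0],0,1]
  ]
}}

```text
clock: 34.17
tool_pos: [456.5, 121.7, 116.9]
ee_rot: [3.138, 0.14, -0.003]
contact_force: [-0.5, -0.1, -0.3]
width: 0.6
```

```bash
python3 w.py w8; python3 -c "
from h import *
go(458.6,121.8,38,5)
z=np.load('/tmp/w8.npz');q=z['P'].reshape(-1,3)
m=(q[:,0]>500)&(q[:,0]<545)&(q[:,1]>80)&(q[:,1]<180)&(q[:,2]>40)&(q[:,2]<75);a=q[m];print(len(a),a.min(0),a.max(0),np.median(a,0))"
```

```text
clock 34.23 p [456.7 121.3 117.1] yaw 5.07 tilt [-0.001 -0.    -1.   ] F [-0.4 -0.9 -0.2] w 0.8 j [ 0.21  0.18  2.23 -0.    0.74  1.69]
shift now (cm) [-2.59 13.26 -0.28] dist 135.2
roll -2.603 shift if after roll [ -4.58 -12.71  -0.28]
clock 34.23 p [456.7 121.3 117.1] yaw 5.07 tilt [-0.001 -0.    -1.   ] F [-0.4 -0.9 -0.2] w 0.8 j [ 0.21  0.18  2.23 -0.    0.74  1.69]
shift now (cm) [ 0.21 -0.04  7.91] dist 79.2
roll 0.001 shift if after roll [ 0.21 -0.04  7.91]
1851 [508.03809223 111.82329377  57.54570646] [544.96604203 140.03690933  72.44420314] [522.47350038 127.06539769  66.47902603]
```

View pics/w8.png

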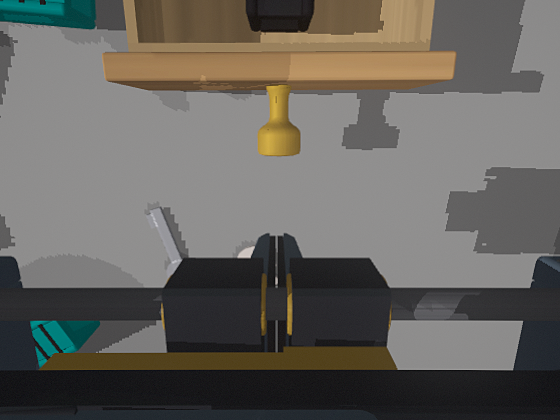

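{"api": "drive_tool", "payload": {
  "moves": [
    [[0,0,4.0],0,1],
    [[0,0,3.5],0,1],
    [[0,0,0.4],0,1],
    [[1.0,0,0],0,1],
    [[1.0,0,0],0,1],
    [[0.6,0,0],0,1],
    [[0.6,0,0],0,1],
    [[0.8,0,0],0,1],
    [[1.0,0,0],0,1],
    [[1.0,0,0],0,1]
  ]
}}

```text
clock: 35.48
tool_pos: [517.7, 127.5, 38.9]
ee_rot: [-3.138, -0.14, 0.0]
contact_force: [-1.6, 0.3, 0.7]
width: 0.3
```

{"api": "drive_tool", "payload": {
  "moves": [
    [[1.0,0,0],0,1],
    [[1.0,0,0],0,1],
    [[1.0,0,0],0,1],
    [[1.0,0,0],0,1],
    [[1.0,0,0],0,1],
    [[1.0,0,0],0,1],
    [[1.0,0,0],0,1],
    [[1.0,0,0],0,1],
    [[0.5,0,0],0,1]
  ]
}}

```text
clock: 36.6
tool_pos: [602.5, 134.9, 39.0]
ee_rot: [3.138, 0.139, 0.001]
contact_force: [-1.4, -0.4, 0.6]
width: 0.7
```

```bash
python3 w.py w9; python3 -c "
from h import *
go(630,137,38,5)"
```

```text
clock 36.65 p [602.9 135.   39.1] yaw 5.08 tilt [ 0.001  0.    -1.   ] F [-0.6  0.5  0.1] w 0.1 j [ 0.18  0.5   1.95 -0.    0.69  1.66]
shift now (cm) [-17.27  13.33  -8.1 ] dist 232.7
roll -2.603 shift if after roll [  7.98 -20.31  -8.1 ]
clock 36.65 p [602.9 135.   39.1] yaw 5.08 tilt [ 0.001  0.    -1.   ] F [-0.6  0.5  0.1] w 0.1 j [ 0.18  0.5   1.95 -0.    0.69  1.66]
shift now (cm) [2.72 0.04 0.11] dist 27.2
roll 0.001 shift if after roll [2.72 0.04 0.11]
```

View pics/w9.png

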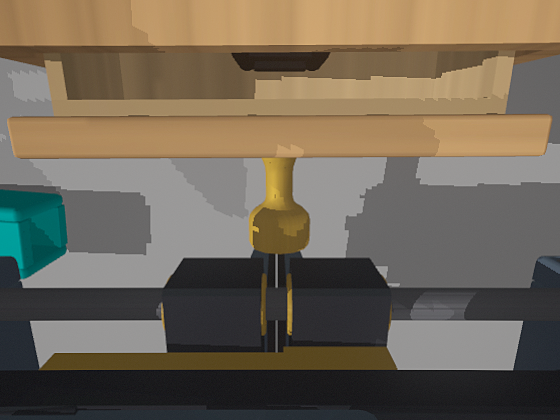

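The drawer is tracking; about 3 cm is left.

{"api": "drive_tool", "payload": {
  "moves": [
    [[0.7,0,0],0,1],
    [[0.7,0,0],0,1],
    [[0.5,0,0],0,1],
    [[0.3,0,0],0,1],
    [[0.3,0,0],0,1],
    [[0.2,0,0],0,1],
    [[0,0,0],0,1]
  ]
}}

```text
clock: 37.52
tool_pos: [622.7, 136.7, 38.0]
ee_rot: [3.137, 0.139, -0.02]
contact_force: [-38.2, -2.8, 28.0]
width: 0.7
```

{"api": "drive_tool", "payload": {
  "moves": [
    [[0.2,0,0],0,1],
    [[0.2,0,0],0,1],
    [[0,0,0],0,1]
  ]
}}

```text
clock: 37.9
tool_pos: [622.7, 136.7, 37.5]
ee_rot: [3.136, 0.14, -0.034]
contact_force: [-63.4, -5.5, 49.3]
width: 0.9
```

Too firm: 63 N on the fingers. I'll back off and look at what stopped it.

{"api": "drive_tool", "payload": {
  "moves": [
    [[-0.6,0,0],0,1],
    [[-0.4,0,0],0,1],
    [[-1.0,0,0],0,1],
    [[-2.0,0,0],0,1],
    [[0,0,0],0,1]
  ]
}}

```text
clock: 38.52
tool_pos: [591.8, 134.0, 38.9]
ee_rot: [3.138, 0.14, -0.001]
contact_force: [1.3, 0.1, 0.2]
width: 0.3
```

```bash
python3 w.py w10; python3 -c "
from h import *
z=np.load('/tmp/w10.npz');q=z['P'].reshape(-1,3)
dx=np.array([np.cos(np.radians(5.05)),np.sin(np.radians(5.05))])
m=(q[:,1]>60)&(q[:,1]<220)&(q[:,0]>600)
s=(q[:,:2]-[696.3,142.8])@dx
for z0,z1 in [(45,72),(72,79),(79,84),(84,93),(93,99)]:
    k=m&(q[:,2]>z0)&(q[:,2]<z1)&(s<60); print(z0,z1,k.sum(), np.percentile(s[k],[0.5,5,50,95]).round(1) if k.any() else '')
im,d=optics.get_image('scene');save('s','s3.png',im)
"
```

```text
clock 38.58 p [592.8 134.2  39.2] yaw 5.09 tilt [ 0.  0. -1.] F [ 0.2  0.7 -0.6] w 0.8 j [ 0.18  0.49  1.97 -0.    0.68  1.67]
shift now (cm) [-16.27  13.33  -8.09] dist 225.4
roll -2.602 shift if after roll [  7.11 -19.8   -8.09]
45 72 8703 [-88.6 -87.  -28.7 -12.6]
72 79 2348 [-88.6 -87.1 -12.7   4.6]
79 84 22847 [-86.8 -12.7  -5.8   1. ]
84 93 5983 [-88.6 -11.    1.8   2.5]
93 99 3945 [-88.9   1.4   2.3   3.1]
```

View pics/w10.png

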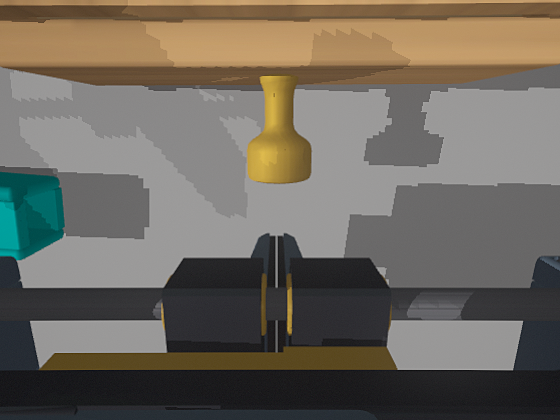

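View pics/s3.png

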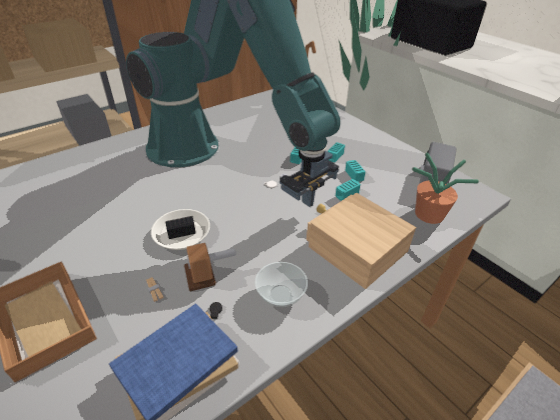

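The panel face now sits 14.5 mm ahead of the cabinet face, which is exactly the shut position. Retreating for a last check.

{"api": "drive_tool", "payload": {
  "moves": [
    [[-3.0,0,-1.0],0,1],
    [[-3.0,0,-5.0],0,1],
    [[-3.0,0,-5.0],0,1],
    [[-2.0,0,-2.0],0,1],
    [[0,5.0,0],0,1],
    [[0,5.0,0],0,1],
    [[0,0,0],0,1],
    [[0,0,0],0,1]
  ]
}}

```text
clock: 39.62
tool_pos: [492.6, 24.9, 169.1]
ee_rot: [-3.138, -0.138, -0.001]
contact_force: [-0.7, -0.3, -0.2]
width: 0.5
```

```bash
python3 -c "
from h import *
c=cam('top');im,d=optics.get_image('top');save('t','t9.png',im);P=cloud(c,d);q=P.reshape(-1,3)
m=(abs(q[:,0]-443)<55)&(abs(q[:,1]+224)<55)&(abs(q[:,2]-46)<6);print(m.sum(),cv2.minAreaRect(q[m][:,:2].astype(np.float32)) if m.sum()>5 else '')
dx=np.array([np.cos(np.radians(5.05)),np.sin(np.radians(5.05))]);s=(q[:,:2]-[696.3,142.8])@dx;t=(q[:,:2]-[696.3,142.8])@np.array([-dx[1],dx[0]])
k=(abs(t)<80)&(q[:,2]>76)&(q[:,2]<86)&(abs(s)<60);print('front',k.sum(),np.percentile(s[k],[1,50,99]) if k.any() else '')
k=(abs(t)<80)&(q[:,2]>90)&(q[:,2]<100)&(abs(s)<60);print('cab',k.sum(),np.percentile(s[k],[1]) if k.any() else '')
go(0,0,0)"
```

```text
567 ((442.533935546875, -223.1621551513672), (78.78738403320312, 39.84828186035156), 71.52715301513672)
front 491 [-14.43780979  -6.6824053    1.64398687]
cab 1821 [0.94456622]
clock 39.67 p [492.4  25.3 169. ] yaw 5.1 tilt [ 0.  0. -1.] F [-0.1  0.3 -0.4] w 0.5 j [0.   0.12 2.17 0.   0.86 1.49]
shift now (cm) [-49.27  -1.85  16.89] dist 521.2
```

View pics/t9.png

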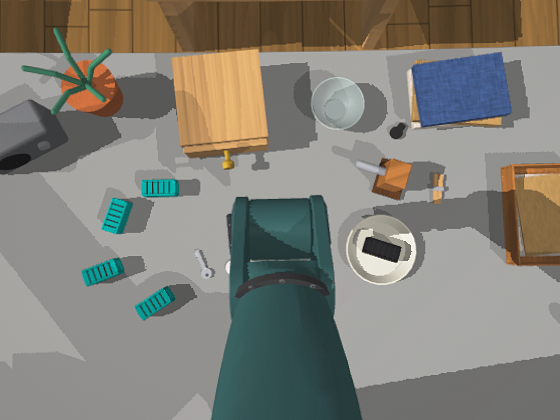

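The drawer is shut with its front flush at (215,150). One sleeve is in the dish at (381,249), and the visible bystanders are where they were. Handing in.

```bash
python3 -c "
from station import ticket
print(ticket.hand_in())"
```

```text
the job is handed in; nothing more can be done
None
```

I tried both sleeves on the pin, put each one away and shut the drawer. The job is handed in at about 40 s, and no verdict was reported.

- **Sleeve nearest the dish:** it met no resistance along the pin and reached the block, with its middle about 40 mm from the pin root and a contact force of about 10 N. I put it in the drawer.
- **Other sleeve:** it stopped with its middle about 77 mm from the pin root, at about 11 N. I put it in the white ring dish.

**Last checks:**
- The sleeve in the dish lies flat, about 1 mm from the dish's centre.
- The drawer front sits 14.5 mm ahead of the cabinet face, which matches fully shut within 1–2 mm.
- The bowl, key, clothes peg and key cap look unmoved in the top view. The arm mostly hid the pet tag in that last picture, though nothing was moved low over it.
- The sleeve in the drawer was last seen lying flat and straight during the push, and can't be seen now that the drawer is shut.
- The arm was clear of everything at hand-in.

**One fault:** at the end of the drawer push I sent one more small move without reading the force in between. The wrist force rose to about 80 N, and about 63 N of that was along the push, with the shut fingers against the knob and the drawer already at its stop. That is below the 120 N wrist limit. If contact by the fingers counts as the gripper's body, it would be over the 40 N limit.

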